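# Load the white standard, shut the measuring chamber and clamp its lid

### The arm

A 6-joint arm with a two-finger parallel gripper is mounted at the origin on the work surface. World frame = base frame: x ahead of the robot, y to its left, z up, the work surface at z = 0. Lengths are in m, angles in degrees, forces in N, time in s.
With the tool pointing down it reaches from about 0.325 to 0.85 m from the base axis. Payload 15.5 kg.
Tool frame: the origin (TCP) lies at the very end of the fingers, on their centre line; the grasp point (between the pads) lies arm.grip_depth behind it (arm.grip_depth is the distance from the TCP to the grasp point, in m); z points along the fingers, y is the line along which they close (so a half turn about z gives the same grasp; the last joint's range is limited). The gripper opens to 91 mm and grips with 3 to 60 N. Pads are 32 mm wide; open, the fingers measure 118 mm over their backs; the gripper's body (76 mm by 178 mm) begins 60 mm behind the grasp point.
Start: joints at [69.299, 28.281, 77.091, -0, 74.628, -5.472], TCP at [0.164, 0.603, 0.175] pointing down, gripper open.
Joint ranges: [-166.48, 166.48], [-47.26, 123.95], [12.59, 153.08], [-70.14, 250.14], [6.76, 159.57], [-176.63, 176.63]. Speed limits (degrees/s): [108.29, 108.29, 147.25, 172.46, 172.46, 172.46].

### API

Orientations are given as a 3x3 rotation matrix whose columns are the frame's x, y, z axes.
In Python, from rig import arm gives the robot as it stands. Calls block until the motion is done:
- arm.move_to(position, orientation): joint-space move of the TCP to a pose.
- arm.move_l(position, orientation=None, feed=0.15): straight line of the TCP; orientation=None keeps the orientation; feed is the mean speed in m/s.
- arm.move_joints(angles): joint-space move.
- arm.grip(opening): finger opening in m; the grip force is fixed at half the most; returns when the fingers have stopped.
- arm.sleep(seconds).
- arm.solve_ik(position, orientation): joint angles nearest the present ones, or None.
- arm.snapshot(name): name is "scene" or "top"; returns the picture (384x512x3 uint8, red, green, blue); there is no depth.
- arm.get_calibration(name): a dict with "intrinsics" (3x3 intrinsics, pixels), "k1" (the pictures are not rectified: a ray, as slopes to the right and down, at radius r is drawn at 1 + k1 r^2 times it, then the intrinsics apply), "cam_to_world" (4x4, takes a point from camera to world coordinates). Camera axes: x right, y down, z forward; pixel columns grow to the right and rows downward; lengths in m; the calibration is good to about 2 mm. A picture is of the moment at which its call begins. get_calibration takes no time and is no camera call.
A pose or a line that the arm cannot do raises arm.Unreachable and nothing moves.
- arm.sign_off(): hands the job in; it is judged then, once.
Readings, each from a call of its own:
- arm.current_t(): time.
- arm.current_joint_positions(): joint angles.
- arm.current_dq(): joint speeds.
- arm.current_tau(): joint torques, N m.
- arm.current_ee_pos(): TCP position.
- arm.current_tool_rot(): TCP orientation.
- arm.current_force(): force on the tool from outside, world axes, zero at the start.
- arm.current_torque(): the same for the moment, N m.
- arm.current_width(): finger opening in m.
- arm.current_grasp_force(): force on a finger pad.
Only numpy, scipy, OpenCV 4.12 (cv2) and the standard library are available. Lean on these libraries where they do the work, as an engineer would, in place of code of your own. Each camera call takes 0.05 s, during which the arm holds its last target. There are 200 camera calls.

### The job

Lay the solid white reflectance disc, the larger solid one of the three in the tray, flat and centred on the steel spacer disc inside the open measuring chamber; set it down, do not drop it. Then swing the chamber's lid over and down onto its seal without slamming it, swing the clamp over the lid and press its cam lever down until it bites firmly and the lid is squeezed fully home, without forcing the lever. Let go of everything and leave the other things on the table where they are.

Things in the scene. Friction and masses are not known exactly. Their poses are not given: they have to be found in the camera images.
- chamber: Grey metal light-tight measuring chamber, fixed: open-topped box 180 (x) by 160 (y) by 60 mm high, walls 8 mm. Origin: centre of its underside, z up. Lid hinged along its +y top edge; swing clamp on a block outside its -y wall, at x = 0. Its yaw varies. The open lid and the clamp's upright lever rise at both y sides of the mouth: there is more room for a gripper's long side along the chamber's x.
- plate (a point): Centre of the top face of the round sample plate (64 mm across) on a pillar in the middle of the chamber, 34 mm above the table; axes as the chamber's. The spacer disc lies on it. The chamber's rim is 26 mm higher.
- spacer: Steel disc 50 mm across, 8 mm thick, lying loose and about centred on the sample plate from the start. Origin: centre of its underside. The white disc goes on it.
- standard: The white reflectance standard: a solid white plastic disc 50 mm across, 10 mm thick, about 45 g, lying flat on the tray. Origin: centre of its underside. It comes to lie flat and centred on the spacer, its underside 8 mm above the plate.
- tray: Flat black rimless tray 250 (x) by 90 (y) by 6 mm, fixed. Origin: centre of its underside; its top is 6 mm above the table. Three white things lie in a row along its x, about 79 mm apart, in any order: the solid 50 mm disc wanted, a ring of the same outer size, and a smaller solid disc of 32 mm. There is most room to grip the disc along the tray's y.
- white_ring: White ring, 50 mm outside, 26 mm hole, 10 mm thick, on the tray: leave it. Origin: centre of its underside.
- small_disc: White solid disc 32 mm across, 10 mm thick, on the tray: leave it. Origin: centre of its underside.
- lid: Lid: grey plate 180 (x) by 160 (y) by 6 mm, about 0.45 kg; black collar 40 mm across and 14 mm tall with a stub 8 mm taller in the middle of its outer face. Origin: middle of the hinge line, at its underside; x along the hinge, plate along its -y, z out of the outer face (up when home). Starts open 1.45 to 1.70 rad from home; the stiff hinge (0.55 N m) holds it where it is left.
- lid_hinge (a point): Middle of the hinge line, on the chamber's +y top edge, 60 mm above the table; axes as the chamber's.
- lid_edge (a point): Middle of the lid's free edge on its outer face, 160 mm from the hinge line. Under this edge a springy rubber seal strip stands 5 mm proud of the rim: the lid, pushed down, comes to rest on it about 0.03 rad from home. Squeezing it the last 5 mm takes about 16 N at the edge, and it springs back unless clamped.
- clamp_post (a point): On the axis of the upright clamp post, 115 mm from the chamber's middle towards its -y, 89 mm above the table; axes as the chamber's. The fork arm swings about this axis.
- swing_arm: Steel fork arm of the clamp: origin on the post's axis, it reaches 78 mm along its own +y, z up, top about 93 mm above the table. It starts swung aside on the chamber's -x side (1.5 to 2.0 rad anticlockwise, from above, of its clamping place, where it points along the chamber's +y over the lid, against a stop). Friction 0.15 N m; pushing on the upright lever swings it.
- clamp_lever: Cam lever at the arm's end. Origin: its pivot, 70 mm from the post's axis, 89 mm high, give or take 3; lever along its own -y, turning about its own x (across the arm). Steel, then a rubber grip 17 mm thick from 60 to 116 mm from the pivot. Starts 1.30 to 1.35 rad above level, leaning back over the arm; pressed back and down it can go to 0.06 rad. Stays where left.
- lever_push (a point): Push here to clamp: upper, forward side of the grip, 100 mm from the pivot, 8.5 mm off the lever's middle line. About 4 N moves it freely, about 8 N brings the lid home, then each further mm takes about 1 N more. The post's screw height is not told: the lid is home with the lever anywhere from 0.15 to 0.70 rad above level; the cam locks itself where it is left.
- driver: Screwdriver lying on the table, 170 mm long; leave it.
- lens_post: Lens on a short post, 98 mm tall; leave it.
- mirror_mount: Mirror mount on a short post, 92 mm tall; leave it.
- cleaner: White plastic bottle, 110 mm tall; leave it.
- lens_tube: Black lens tube standing on end, 30 mm across, 45 mm tall; leave it.
- fork: Black slotted clamping fork lying on the table, about 80 mm long; leave it.
Not all that is in view belongs to the job. What is shaped like the standard but pink is not meant. Leave any yellow look-alike of the spacer alone.

How it is judged (in metres and radians):
On the way, in this order (a step that is already met when the one before it is completed fails the run):
1. the white disc lies flat and centred on the spacer, let go (horizontal distance between each of standard, spacer and plate below 0.007 m and z of standard in the frame of plate between 0.0055 and 0.0105 m and angle between standard's own z axis and vertical below 0.06 rad and contact force between the fingers and standard below 0.05 N and linear speed of standard below 0.02 m/s), for 0.2 s.
2. the lid is down on its seal (angle between lid's own z axis and vertical below 0.05 rad), for 0.1 s.
At the end, for the whole second after the job is handed in: White disc flat (0.06 rad) on the spacer, disc and spacer each within 7 mm of the plate's centre; lid home (within 0.01 rad, 1.6 mm at its edge) with the clamp's cam bearing on it by more than 10 N; lever and disc at rest; other loose things within 30 mm of their starts (horizontal distance between each of standard, spacer and plate below 0.007 m and z of standard in the frame of plate between 0.0055 and 0.0105 m and angle between standard's own z axis and vertical below 0.06 rad and angle between lid's own z axis and vertical below 0.01 rad and contact force between clamp_lever and lid above 10 N and angular speed of clamp_lever below 0.05 rad/s and linear speed of standard below 0.02 m/s and not (distance of white_ring from where it was at the start of the episode above 0.03 m) and not (distance of small_disc from where it was at the start of the episode above 0.03 m) and not (distance of driver from where it was at the start of the episode above 0.03 m) and not (distance of lens_post from where it was at the start of the episode above 0.03 m) and not (distance of mirror_mount from where it was at the start of the episode above 0.03 m) and not (distance of cleaner from where it was at the start of the episode above 0.03 m) and not (distance of lens_tube from where it was at the start of the episode above 0.03 m) and not (distance of fork from where it was at the start of the episode above 0.03 m)); the robot touches nothing.
It fails at once if the white disc is dropped (falls free faster than 0.45 m/s, about 10 mm) (linear speed of standard above 0.45 m/s and contact force between the fingers and standard below 0.05 N).
It fails at once if the lid is slammed (turns faster than 4 rad/s) (angular speed of lid above 4 rad/s).
It fails at once if the clamp lever is forced (pushed with more than 25 N) (contact force between any of the fingers, the arm and clamp_lever above 25 N).
It fails at once if another loose thing is shifted more than 50 mm (distance of any of white_ring, small_disc, driver, lens_post, mirror_mount, cleaner, lens_tube, fork from where it was at the start of the episode above 0.05 m).
It also fails if it takes over 72 s, if anything falls off the work surface, if the arm or the gripper's body presses on something with over 40 N, if the wrist force passes 120 N, or if a joint passes its speed limit or range.

## Working session

There is one attempt and no reset: what is moved stays moved. The work goes in short steps, each a Python script; the robot and the scene stay as the last script left them, time stands still between calls to the robot, and variables do not carry over. Pictures are saved under pics/ and viewed, at most 10 in all, crops included, and the job is handed in when it is done.

```bash
ls; mkdir -p pics; python3 - <<'E'
from rig import arm
import cv2,numpy as np
for n in("scene","top"):
    im=arm.snapshot(n); cv2.imwrite(f"pics/{n}0.png",cv2.resize(im[:,:,::-1],(800,600),interpolation=cv2.INTER_CUBIC)); np.save(f"pics/{n}0.npy",im)
    c=arm.get_calibration(n); print(n,np.round(c["intrinsics"],1).tolist(),c["k1"],np.round(c["cam_to_world"],3).tolist())
print(arm.grip_depth,arm.current_t(),arm.current_tool_rot())
E
```

```text
pics
scene [[412.1, 0.0, 254.2], [0.0, 412.1, 191.4], [0.0, 0.0, 1.0]] -0.09381497596056372 [[0.722, 0.458, -0.518, 1.238], [0.692, -0.458, 0.558, -0.713], [0.018, -0.762, -0.648, 0.975], [0.0, 0.0, 0.0, 1.0]]
top [[489.7, 0.0, 253.4], [0.0, 489.7, 189.8], [0.0, 0.0, 1.0]] -0.12197464016561071 [[-0.016, -0.995, 0.098, 0.417], [-1.0, 0.017, 0.007, 0.004], [-0.009, -0.098, -0.995, 1.499], [0.0, 0.0, 0.0, 1.0]]
0.0188 0.1 [[-9.64883993e-01  2.62676048e-01 -4.17726848e-04]
 [ 2.62676338e-01  9.64883517e-01 -9.69824492e-04]
 [ 1.48308086e-04 -1.04549509e-03 -9.99999442e-01]]
```

View pics/scene0.png

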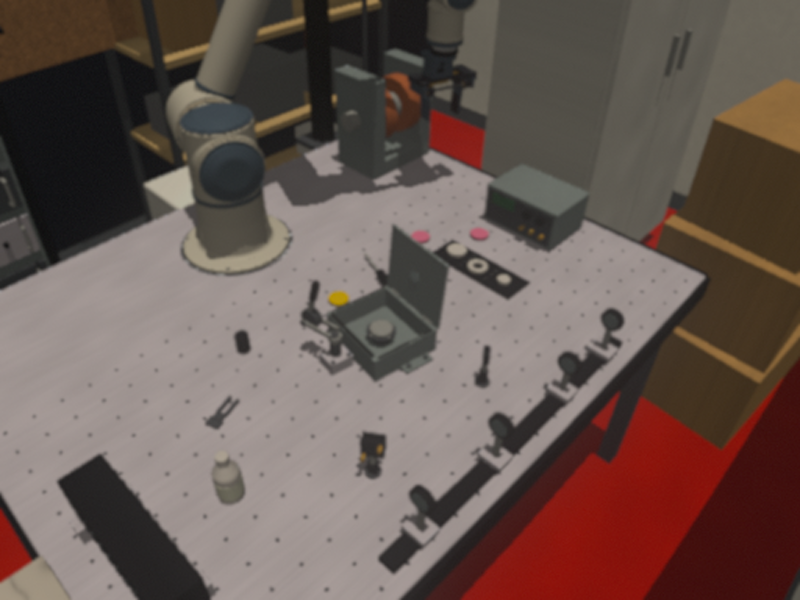

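View pics/top0.png

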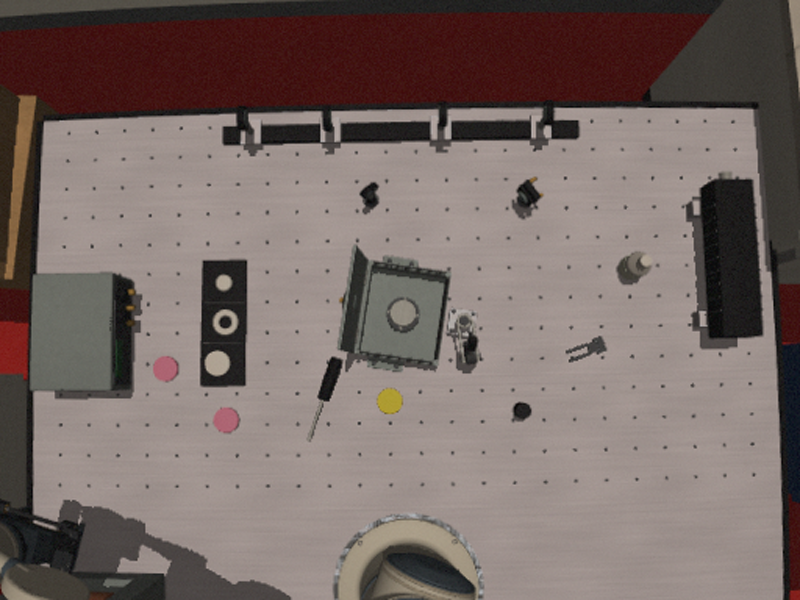

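The overview pictures show the tray at top-view (223,322) with the wanted disc at (217,363). The chamber is at (403,313), with its lid open on the left (+y) and the clamp at (465,335). Next I'll take enlarged crops.

```bash
python3 - <<'E'
import cv2,numpy as np
t=np.load("pics/top0.npy")[:,:,::-1]; s=np.load("pics/scene0.npy")[:,:,::-1]
# top crop cols 210-320 rows 150-245 x7
cv2.imwrite("pics/c1.png",cv2.resize(t[155:240,212:322],None,fx=7,fy=7,interpolation=cv2.INTER_CUBIC))
cv2.imwrite("pics/c2.png",cv2.resize(s[140:245,185:300],None,fx=5.7,fy=5.7,interpolation=cv2.INTER_CUBIC))
# white blobs in top, tray region
g=t.min(axis=2).astype(int)
m=(g>150).astype(np.uint8); m[:, :130]=0; m[:,157:]=0; m[:167]=0; m[247:]=0
n,l,st,c=cv2.connectedComponentsWithStats(m)
print(g[160:250,128:160].max()); 
for i in range(n): print(st[i],c[i])
E
```

```text
152
[     0      0    512    384 196603] [255.50282549 191.49949899]
[146 180   1   1   1] [146. 180.]
[146 182   1   1   1] [146. 182.]
[143 228   1   1   1] [143. 228.]
[145 232   1   1   1] [145. 232.]
[142 234   1   1   1] [142. 234.]
```

View pics/c1.png

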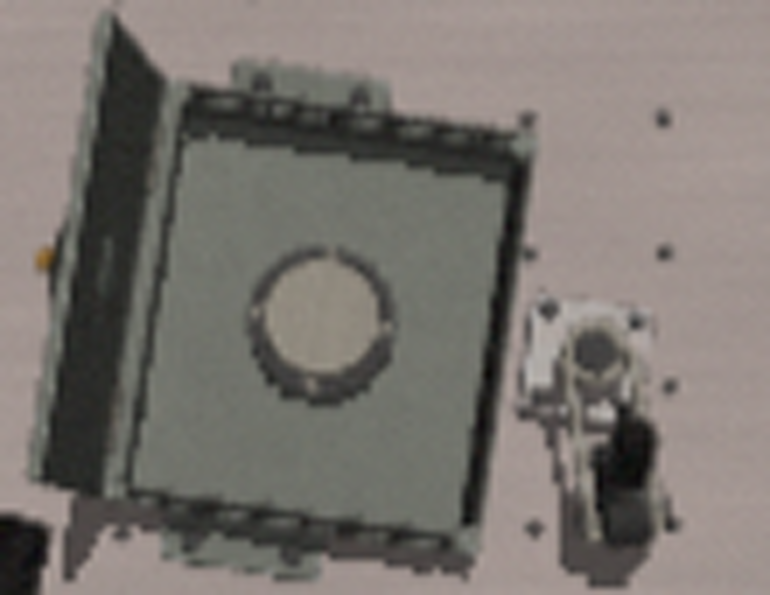

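View pics/c2.png

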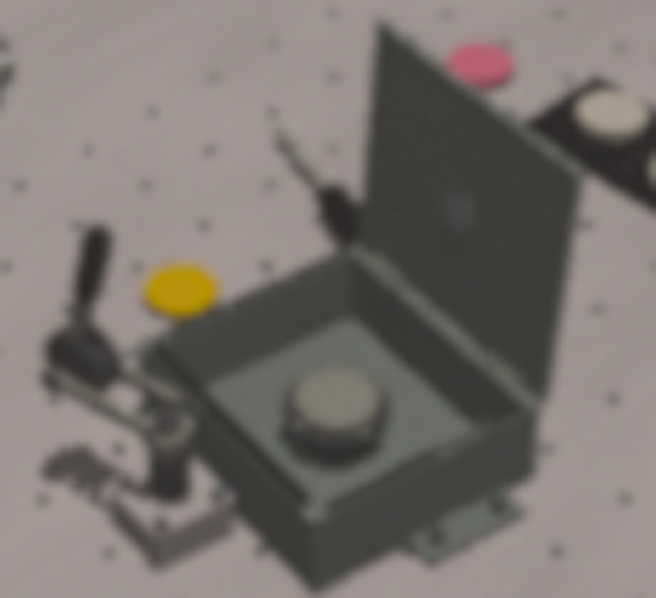

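```bash
cat > h.py <<'E'
import numpy as np,cv2
from rig import arm
def cal(n):
    c=arm.get_calibration(n); return np.array(c["intrinsics"]),c["k1"],np.array(c["cam_to_world"])
def p2w(n,uv,z):
    K,k,T=cal(n); d=(np.array(uv,float)-K[:2,2])/np.diag(K)[:2]; p=d.copy()
    for _ in range(30): p=d/(1+k*(p@p))
    r=T[:3,:3]@np.array([*p,1]); o=T[:3,3]; return o+r*(z-o[2])/r[2]
def w2p(n,P):
    K,k,T=cal(n); q=T[:3,:3].T@(np.array(P)-T[:3,3]); p=q[:2]/q[2]; return p*(1+k*(p@p))*np.diag(K)[:2]+K[:2,2]
def crop(uv,c0,r0,f): return (c0+(uv[0]+.5)/f-.5, r0+(uv[1]+.5)/f-.5)
def down(yaw): # tool pointing down; closing axis (tool y) at world angle yaw (rad)
    y=np.array([np.cos(yaw),np.sin(yaw),0]); z=np.array([0,0,-1.]); return np.column_stack([np.cross(y,z),y,z])
E
python3 - <<'E'
from h import *
t=np.load("pics/top0.npy")
g=t.min(axis=2).astype(int)
m=(g>95).astype(np.uint8); a=np.zeros_like(m); a[170:245,131:156]=m[170:245,131:156]
n,l,st,c=cv2.connectedComponentsWithStats(a)
for i in range(1,n):
    if st[i][4]>20: print(st[i],c[i],p2w("top",c[i],.015))
for nm,uv,z in [("spacer",(322,316),.042),("plate",(322,323),.034),("post",(598,352),.093),("rimTR",(533,140),.06),("rimBR",(473,545),.06),("hingeT",(178,85),.06),("hingeB",(115,490),.06),("lidtopT",(105,15),.215),("lidtopB",(35,480),.215),("armend",(620,540),.09),("griptip",(635,420),.2)]:
    print(nm,np.round(p2w("top",crop(uv,212,155,7),z),4))
for nm,uv,z in [("S spacer",(338,399),.042),("S post",(168,418),.093),("S rim -x-y",(148,350),.06),("S rim +x-y",(316,512),.06),("S rim +x+y",(537,400),.06)]:
    print(nm,np.round(p2w("scene",crop(uv,185,140,5.7),z),4))
E
```

```text
[138 176  10  10  79] [142.84810127 180.44303797] [0.59754039 0.35461892 0.015     ]
[137 198  15  16 144] [143.95138889 205.625     ] [0.51987396 0.35072357 0.015     ]
[131 224  16  17 200] [138.64 231.96] [0.43963666 0.36692873 0.015     ]
spacer [0.5303 0.0028 0.042 ]
plate [0.528  0.0029 0.034 ]
post [ 0.5096 -0.1103  0.093 ]
rimTR [ 0.6021 -0.0877  0.06  ]
rimBR [ 0.4318 -0.0587  0.06  ]
hingeT [0.6282 0.0623 0.06  ]
hingeB [0.4572 0.0909 0.06  ]
lidtopT [0.6327 0.0834 0.215 ]
lidtopB [0.457  0.1115 0.215 ]
armend [ 0.4324 -0.1178  0.09  ]
griptip [ 0.4765 -0.115   0.2   ]
S spacer [5.316e-01 1.000e-04 4.200e-02]
S post [ 0.5153 -0.1151  0.093 ]
S rim -x-y [ 0.437  -0.0623  0.06  ]
S rim +x-y [ 0.6002 -0.0859  0.06  ]
S rim +x+y [0.6265 0.0662 0.06  ]
```

```bash
python3 - <<'E'
from h import *
D=np.array([.4396,.3669]); R=down(np.pi/2)
T=lambda s:print(s,round(arm.current_t(),2),np.round(arm.current_ee_pos(),4),np.round(arm.current_force(),2),round(arm.current_width(),4))
arm.move_to([*D,.12],R); T("above")
arm.move_l([*D,.009],feed=.12); T("down")
arm.grip(.03); T("grip")
arm.move_l([*D,.06],feed=.12); T("lift"); print(arm.current_grasp_force())
t=arm.snapshot("top"); np.save("pics/top1.npy",t)
cv2.imwrite("pics/g1.png",cv2.resize(t[160:255,100:200,::-1],None,fx=6,fy=6,interpolation=cv2.INTER_CUBIC))
print(np.round(arm.current_joint_positions(),1))
for yw in(-9.6,170.4): print(yw,arm.solve_ik([.5303,.0018,.3],down(np.radians(yw))))
E
```

```text
above 1.48 [0.4392 0.3677 0.1201] [-0.2   0.37  0.51] 0.0913
down 2.55 [0.44   0.3673 0.0096] [ 0.69 -0.62  0.53] 0.0914
grip 3.58 [0.4396 0.3669 0.009 ] [-0.4   0.23  0.11] 0.0301
lift 4.15 [0.4394 0.3668 0.0598] [-0.49 -0.39 -0.81] 0.03
0.0
[ 33.9  31.9  91.9  -0.   56.2 -56.1]
-9.6 [-6.25854573e+00  1.46367322e+01  7.90038183e+01 -2.54444375e-14
  8.63594495e+01  3.34145427e+00]
170.4 None
```

View pics/g1.png

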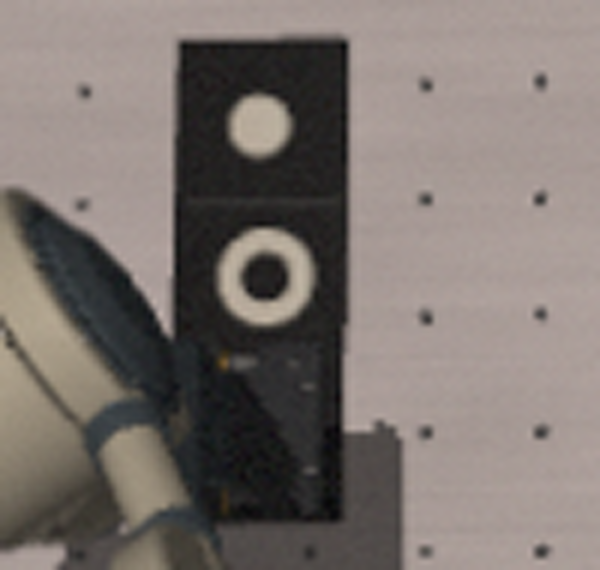

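The fingers closed to 30 mm, so the disc wasn't gripped, and the arm hides it in this picture. I'll move the arm clear and look again.

```bash
python3 - <<'E'
from h import *
arm.grip(.091)
arm.move_l([.4396,.3669,.15],feed=.2)
arm.move_to([.25,.45,.25],down(np.pi/2))
t=arm.snapshot("top"); s=arm.snapshot("scene");np.save("pics/top2.npy",t)
a=cv2.resize(t[160:255,100:200,::-1],(400,380),interpolation=cv2.INTER_CUBIC)
b=cv2.resize(s[130:225,255:355,::-1],(400,380),interpolation=cv2.INTER_CUBIC)
cv2.imwrite("pics/g2.png",np.hstack([a,b])); print(arm.current_t())
E
```

```text
6.8417
```

View pics/g2.png

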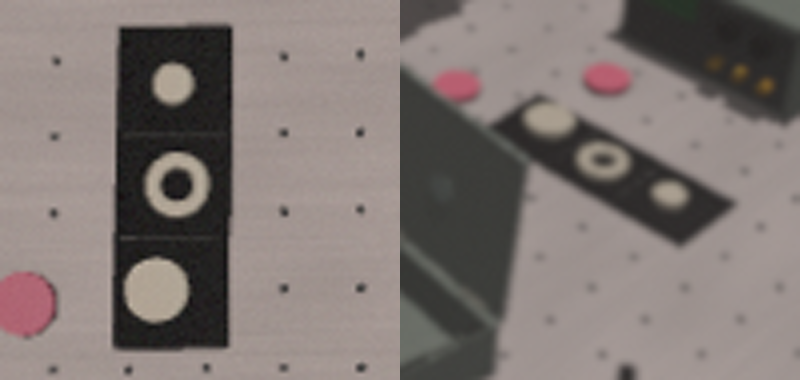

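```bash
python3 - <<'E'
from h import *
for z in(0,.006,.016):
  print(z,p2w("top",crop((157,290),100,160,4),z),p2w("scene",crop((149,118),255,130,4),z))
print(w2p("top",[.4396,.3669,.14]),w2p("top",[.4396,.3669,.09]))
print("tray corners",[np.round(p2w("top",crop(u,100,160,4),.006),3).tolist() for u in[(119,26),(231,26),(228,347),(114,346)]])
print("pink",p2w("top",crop((25,304),100,160,4),.005),p2w("scene",crop((57,85),255,130,4),.005),p2w("scene",crop((207,78),255,130,4),.005))
print("spacer",p2w("top",crop((322,316),212,155,7),.042))
print(arm.current_ee_pos(),arm.current_width(),arm.current_joint_positions())
s=arm.snapshot("scene");cv2.imwrite("pics/g3.png",cv2.resize(s[0:200,200:400,::-1],None,fx=3,fy=3,interpolation=cv2.INTER_CUBIC))
print(w2p("scene",arm.current_ee_pos()))
E
```

```text
0 [0.43935272 0.36986048 0.        ] [0.42606549 0.38113496 0.        ]
0.006 [0.43926222 0.3683962  0.006     ] [0.43106067 0.37440552 0.006     ]
0.016 [0.43911138 0.36595573 0.016     ] [0.43938597 0.36318977 0.016     ]
[127.90023284 231.39953576] [132.42254524 231.64111094]
tray corners [[0.644, 0.4, 0.006], [0.643, 0.311, 0.006], [0.395, 0.313, 0.006], [0.397, 0.402, 0.006]]
pink [0.42955551 0.47221633 0.005     ] [0.32614603 0.35253156 0.005     ] [0.42736328 0.47348806 0.005     ]
spacer [0.5303365  0.00284823 0.042     ]
[0.25101139 0.44935858 0.24896098] 0.09077860277178716 [ 5.41744791e+01  1.53666996e+01  8.59665834e+01 -1.53173609e-02
  7.87575857e+01 -3.57430730e+01]
[273.70092784  83.08079725]
```

View pics/g3.png

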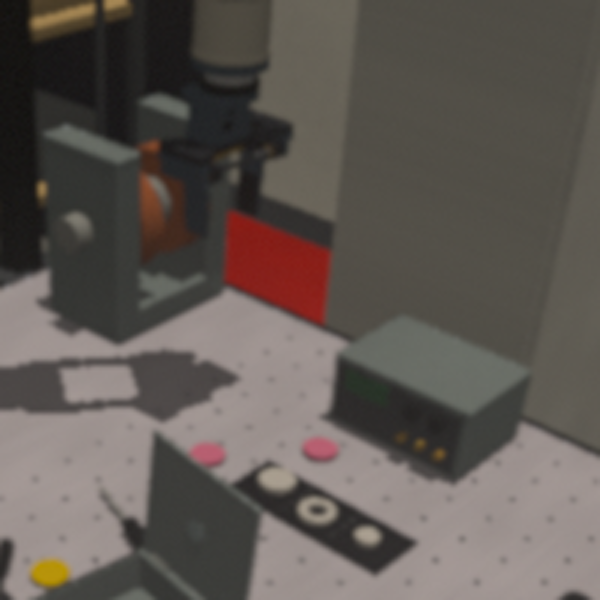

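The fingertips appear about 9 px higher in the scene view than the reported TCP projects (273.7, 83). The disc hasn't moved, so the fingers seem to have passed above it. I'll probe for the surface with force checks, and record marked views alongside.

```bash
python3 - <<'E'
from h import *
R=down(np.pi/2); D=[.4396,.366]
arm.move_to([*D,.10],R)
arm.move_l([*D,.012],feed=.15); arm.sleep(.2)
def mk(n):
    im=arm.snapshot(n)[:,:,::-1].copy(); p=arm.current_ee_pos(); Rt=np.array(arm.current_tool_rot()); w=arm.current_width()/2
    c=np.round(w2p(n,p)).astype(int); f=4; x0,y0=c-[50,45]
    o=cv2.resize(im[max(y0,0):y0+90,max(x0,0):x0+100],(400,360),interpolation=cv2.INTER_CUBIC)
    for s in(-1,0,1):
        u=(w2p(n,p+s*w*Rt[:,1])-[max(x0,0),max(y0,0)]+.5)*f-.5; cv2.drawMarker(o,tuple(int(v) for v in np.round(u)),(0,255,255),0,8,1)
    return o
cv2.imwrite("pics/m1.png",np.hstack([mk("scene"),mk("top")]))
f0=np.array(arm.current_force()); 
for z in np.arange(.010,-.0521,-.002):
    try: arm.move_l([*D,z],feed=.04)
    except arm.Unreachable as e: print("unreach",z); break
    df=np.array(arm.current_force())-f0
    if abs(df[2])>2.5 or z<0.0005: print(round(z,4),np.round(df,2),np.round(arm.current_ee_pos(),4))
    if abs(df[2])>2.5 or z<-.046: break
print(arm.current_t())
E
```

```text
0.0 [-0.2   0.19 -0.81] [ 4.395e-01  3.659e-01 -1.000e-04]
-0.002 [ 0.64  0.34 -0.72] [ 0.4395  0.3659 -0.0021]
-0.004 [ 0.25  0.78 -0.28] [ 0.4395  0.3659 -0.0041]
-0.006 [-0.04  0.69 -0.8 ] [ 0.4395  0.3659 -0.0062]
-0.008 [-0.13  0.63  0.88] [ 0.4395  0.3659 -0.0081]
-0.01 [-0.36  0.4   0.39] [ 0.4395  0.366  -0.0101]
-0.012 [-0.13  0.68 -0.67] [ 0.4395  0.366  -0.0121]
-0.014 [ 0.16  0.35 -0.11] [ 0.4395  0.3659 -0.0141]
-0.016 [-0.4   1.    0.64] [ 0.4395  0.3659 -0.0161]
-0.018 [-0.02 -0.02 -0.31] [ 0.4395  0.366  -0.0181]
-0.02 [ 0.73  1.51 -0.92] [ 0.4395  0.366  -0.0201]
-0.022 [ 0.12 -0.06 -0.73] [ 0.4395  0.366  -0.0221]
-0.024 [-0.34  0.02  0.31] [ 0.4395  0.3659 -0.0241]
-0.026 [ 0.23 -0.26 -1.08] [ 0.4395  0.3659 -0.0261]
-0.028 [-0.48  0.43 -0.22] [ 0.4395  0.3659 -0.0281]
-0.03 [ 0.3  -0.48 -1.13] [ 0.4395  0.3659 -0.0301]
-0.032 [-0.7   0.43 -0.03] [ 0.4395  0.366  -0.0321]
-0.034 [-3.53 -0.25 20.08] [ 0.4398  0.3661 -0.0331]
14.675
```

View pics/m1.png

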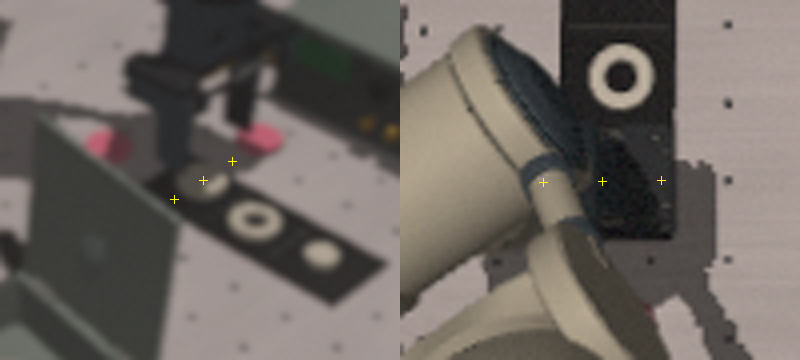

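```bash
python3 - <<'E'
from h import *
T=lambda s:print(s,round(arm.current_t(),2),np.round(arm.current_ee_pos(),4),np.round(arm.current_force(),2),np.round(arm.current_torque(),2),round(arm.current_width(),4))
T("contact")
D=[.4396,.366]
arm.move_l([*D,-.005],feed=.1); arm.sleep(.1); T("free")
arm.grip(.0); T("closed")
f0=arm.current_force()[2]
for z in np.arange(-.012,-.028,-.001):
    arm.move_l([*D,z],feed=.03)
    d=arm.current_force()[2]-f0
    if d>2.5: break
T("disc top?"); 
arm.move_l([*D,z+.01],feed=.1)
arm.grip(.091); T("")
E
```

```text
contact 14.68 [ 0.4398  0.3661 -0.0331] [-3.28 -0.73 20.4 ] [-1.19  0.65 -0.16] 0.0912
free 15.22 [ 0.4393  0.3658 -0.0056] [ 0.41  0.37 -0.21] [-0.   -0.04 -0.03] 0.0911
closed 16.58 [ 0.4396  0.366  -0.005 ] [-0.36 -0.01  0.6 ] [-0.04  0.03  0.04] 0.0003
disc top? 19.97 [ 0.4397  0.366  -0.0231] [-3.52 -2.42 20.93] [-0.57  0.78 -0.03] 0.0003
 21.61 [ 0.4396  0.366  -0.014 ] [ 0.3  -0.06 -0.21] [ 0.02  0.01 -0.  ] 0.0909
```

The two touches agree. The tray (6 mm) was felt at a reported −33 mm and the disc top (16 mm) at −23 mm, so the true fingertips are 39 mm above the reported TCP. I'll correct for that and grip.

```bash
cat >> h.py <<'E'
DZ=-.039
def P(x,y,z): return [x,y,z+DZ]
def T(s): print(s,round(arm.current_t(),2),np.round(arm.current_ee_pos()-np.array([0,0,DZ]),4),np.round(arm.current_force(),2),round(arm.current_width(),4))
yaw=np.radians(-9.6); C=np.array([.5303,.0018]); ex=np.array([np.cos(yaw),np.sin(yaw)]); ey=np.array([-ex[1],ex[0]])
def ch(x,y): return C+x*ex+y*ey
E
python3 - <<'E'
from h import *
D=[.4394,.3665]
arm.move_l(P(*D,.009),feed=.1)
arm.grip(.03); T("grip"); print(arm.current_grasp_force())
if arm.current_width()<.045: raise SystemExit("no grip")
arm.move_l(P(*D,.2),feed=.25)
arm.move_to(P(*C,.30),down(yaw)); T("over")
arm.move_l(P(*C,.08),feed=.2); arm.move_l(P(*C,.05),feed=.08); arm.sleep(.1)
T("near"); f0=arm.current_force()[2]
for z in np.arange(.0485,.0425,-.0007):
    arm.move_l(P(*C,z),feed=.03)
    if arm.current_force()[2]-f0>3: break
T("down"); print(arm.current_grasp_force())
E
```

```text
grip 22.64 [0.4394 0.3665 0.0091] [0.19 0.06 1.65] 0.0488
30.000549852848053
over 25.01 [0.5301 0.0025 0.2994] [-0.51  0.37  0.26] 0.0489
near 26.88 [0.5306 0.0018 0.0505] [-0.22 -0.58 -0.18] 0.0485
down 28.63 [0.5304 0.0018 0.0449] [-2.59  0.09 15.67] 0.0489
30.003303587436676
```

```bash
python3 - <<'E'
from h import *
arm.grip(.072); T("rel"); 
arm.move_l(P(*C,.30),feed=.3)
q=ch(0,.08+.075); arm.move_l(P(*q,.30),feed=.25); T("side")
t=arm.snapshot("top"); np.save("pics/top3.npy",t); s=arm.snapshot("scene")
a=cv2.resize(t[155:240,212:322,::-1],(440,340),interpolation=cv2.INTER_CUBIC)
b=cv2.resize(s[140:245,185:300,::-1],(360,340),interpolation=cv2.INTER_CUBIC)
cv2.imwrite("pics/pl.png",np.hstack([a,b]))
g=t.min(axis=2).astype(int)[180:225,235:285]
for th in(105,115,125):
    n,l,st,c=cv2.connectedComponentsWithStats((g>th).astype(np.uint8))
    for i in range(1,n):
        if 80<st[i][4]<500: print(th,st[i],c[i]+[235,180],p2w("top",c[i]+[235,180],.052))
E
```

```text
rel 29.18 [0.5302 0.0018 0.0442] [ 0.26  0.53 -0.31] 0.0719
side 30.95 [0.5557 0.1537 0.2993] [0.36 0.   0.56] 0.072
115 [ 15  12  16  16 209] [257.65550239 199.56937799] [0.52998312 0.00260068 0.052     ]
125 [ 15  12  16  16 205] [257.72682927 199.5804878 ] [0.5299466  0.00238993 0.052     ]
```

View pics/pl.png

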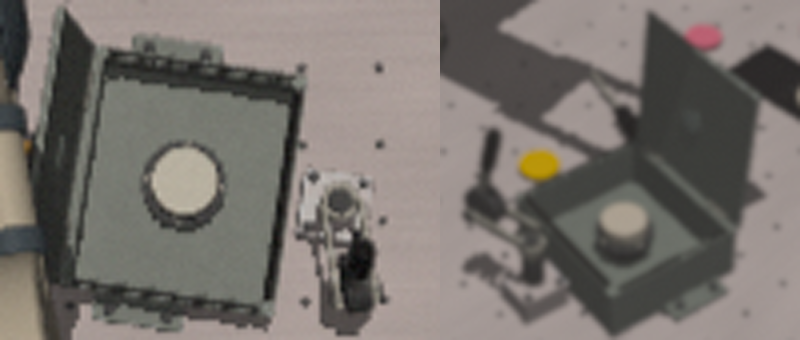

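The disc lies flat and centred on the spacer (top-crop pixel (186,180), measured at (0.530, 0.0025)). Next is the lid.

```bash
python3 - <<'E'
from h import *
arm.grip(0)
h=.016
def pose(y,z): q=ch(0,.08+y+h); return P(*q,.06+z)
arm.move_l(pose(.055,.140),feed=.2); T("beside"); f0=np.array(arm.current_force())
arm.move_l(pose(.010,.140),feed=.1); T("touch")
r,t=.150,.006
for th in np.radians([85,74,62,50,38,26,14,7]):
    arm.move_l(pose(-r*np.cos(th)+t*np.sin(th), r*np.sin(th)+t*np.cos(th)),feed=.15)
    print(np.round(np.degrees(th)),np.round(arm.current_force()-f0,1),end=' ')
T("")
for th in [.08,.06,.05,.04,.03,.022]:
    arm.move_l(pose(-r*np.cos(th)+t*np.sin(th), r*np.sin(th)+t*np.cos(th)),feed=.06)
    f=arm.current_force()-f0; print(th,np.round(f,1))
    if f[2]>12: break
arm.sleep(.1); T("down")
E
```

```text
beside 32.83 [0.5561 0.1508 0.2009] [ 0.29 -0.4   0.01] 0.0
touch 33.42 [0.5481 0.1061 0.2002] [ 0.35  0.66 -0.02] 0.0005
85.0 [-0.3 -0.1  0.1] 74.0 [-0.8  0.4 -0.1] 62.0 [ 0.5  0.7 -0.3] 50.0 [0.  0.4 0.8] 38.0 [ 0.1 -0.4  0.2] 26.0 [0.1 0.2 0.1] 14.0 [-0.4  1.   0.3] 7.0 [ 0.2  0.5 -0.2]  36.12 [ 0.5216 -0.0493  0.0848] [ 0.45  0.09 -0.19] 0.0004
0.08 [ 0.   0.1 -0.6]
0.06 [-0.7 -0.3  0.1]
0.05 [-0.3  1.  -0. ]
0.04 [0.7 1.2 0.1]
0.03 [-0.6  0.5  0.8]
0.022 [-1.1  1.1  3.8]
down 37.73 [ 0.5214 -0.0513  0.0693] [-0.67 -0.27  3.06] 0.0005
```

```bash
python3 - <<'E'
from h import *
s0=np.load("pics/scene0.npy");s=arm.snapshot("scene")
for p in[(269,175),(262,165),(275,190),(280,180)]: print(p,s0[p[1],p[0]],s[p[1],p[0]])
t0=np.load("pics/top3.npy");t=arm.snapshot("top")
for p in[(257,199),(225,190),(222,205),(240,180),(265,220),(250,185)]: print(p,t0[p[1],p[0]],t[p[1],p[0]])
E
```

```text
(269, 175) [60 60 57] [156 146 142]
(262, 165) [62 62 59] [156 145 142]
(275, 190) [60 61 58] [163 152 148]
(280, 180) [60 61 58] [159 148 145]
(257, 199) [182 175 161] [84 75 61]
(225, 190) [45 45 43] [161 149 144]
(222, 205) [36 35 35] [156 145 141]
(240, 180) [123 124 116] [129 124 114]
(265, 220) [116 119 110] [22 17 21]
(250, 185) [120 122 113] [157 146 127]
```

The scene pixels show table where the open lid used to be, so the lid is down. Now I'll swing the clamp over by pushing on the lever grip.

```bash
cat >> h.py <<'E'
post=ch(0,-.115)
def sw(phi,off,z,r=.05):  # phi deg world direction of arm; off: distance behind the arm's line
    p=np.radians(phi); e=np.array([np.cos(p),np.sin(p)]); t=np.array([np.sin(p),-np.cos(p)])
    return P(*(post+r*e-off*t),z), down(p-np.pi/2)
E
python3 - <<'E'
from h import *
p=np.array(arm.current_ee_pos()); arm.move_l([p[0],p[1],.25+DZ],feed=.3)
a,R=sw(185.5,.038,.25); arm.move_to(a,R); T("behind")
a,R=sw(185.5,.038,.150); arm.move_l(a,R,feed=.2); T("low"); f0=np.array(arm.current_force())
for phi in(178,160,142,124,106,90):
    a,R=sw(phi,.022,.150); arm.move_l(a,R,feed=.06)
    f=arm.current_force()-f0; print(phi,np.round(f,1),end=' ')
    if np.linalg.norm(f)>12: break
T("")
E
```

```text
behind 40.44 [ 0.465  -0.1541  0.2497] [0.22 0.25 0.24] 0.0006
low 41.09 [ 0.4655 -0.1543  0.1506] [0.87 0.43 0.2 ] 0.0004
178 [-1.1 -0.4 -0.8] 160 [-0.5 -1.5  0.7] 142 [-1.5 -2.   1.1] 124 [-1.6 -1.2 -0.3] 106 [-0.4 -0.8  0.4] 90 [-0.7  0.3 -0.7]  43.92 [ 0.4889 -0.0618  0.1499] [ 0.2   0.71 -0.5 ] 0.0001
```

```bash
python3 - <<'E'
from h import *
f0=np.array(arm.current_force()); 
for phi in [86,84]+list(np.arange(83.2,75.9,-.6)):
    a,R=sw(phi,.022,.150); arm.move_l(a,R,feed=.05 if phi>83.5 else .02)
    f=arm.current_force()-f0; print(round(phi,1),np.round(f,1),end=' ')
    if np.linalg.norm(f)>5: break
T("")
# back off and picture
a,R=sw(phi,.030,.150); arm.move_l(a,R,feed=.1)
a,R=sw(phi,.030,.25); arm.move_l(a,R,feed=.3)
t=arm.snapshot("top"); s=arm.snapshot("scene")
A=cv2.resize(t[155:240,212:322,::-1],(440,340),interpolation=cv2.INTER_CUBIC)
B=cv2.resize(s[140:245,185:300,::-1],(360,340),interpolation=cv2.INTER_CUBIC)
cv2.imwrite("pics/cl.png",np.hstack([A,B])); T("")
E
```

```text
86 [-2.  -1.   1.3] 84 [-4.1 -1.9  0.2] 83.2 [-4.4 -1.2  1.2] 82.6 [-3.5 -1.5  1.2] 82.0 [-3.6 -0.4  1. ] 81.4 [-3.7 -0.9 -0.3] 80.8 [-3.6 -0.4  0.8] 80.2 [-3.3 -0.6  1.1] 79.6 [-4.  -0.9  0.4] 79.0 [-2.7 -1.5  0.2] 78.4 [-3.3 -1.5  0.3] 77.8 [-4.2 -0.6  0.6] 77.2 [-4.9 -1.2  0.7]  47.17 [ 0.5005 -0.0579  0.15  ] [-4.68 -0.51  0.23] 0.0003
 48.01 [ 0.4926 -0.0561  0.2493] [-0.2   0.52 -0.1 ] 0.0005
```

View pics/cl.png

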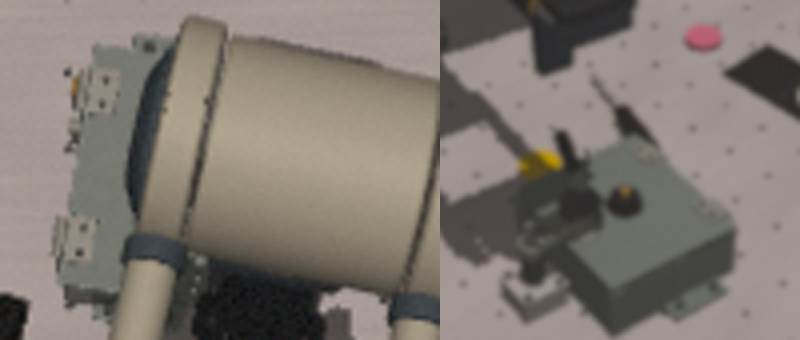

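The lid is home on its seal and the arm lies over it with the lever upright near (567,150) in the scene crop. The 5 N threshold was barely reached, so I'll confirm the stop once more and then move to the front of the lever.

```bash
python3 - <<'E'
from h import *
f0=np.array(arm.current_force())
a,R=sw(79,.028,.150); arm.move_l(a,R,feed=.3)
a,R=sw(78,.022,.150); arm.move_l(a,R,feed=.05)
for phi in np.arange(77.2,70.9,-.6):
    a,R=sw(phi,.022,.150); arm.move_l(a,R,feed=.03)
    f=arm.current_force()-f0; print(round(phi,1),np.round(f,1),end=' ')
    if np.linalg.norm(f)>7.5: break
T("")
a,R=sw(phi,.030,.150); arm.move_l(a,R,feed=.15)
a,R=sw(phi,.030,.215); arm.move_l(a,R,feed=.3)
q=ch(0,-.028); arm.move_l(P(*q,.215),down(yaw),feed=.25); T("front")
E
```

```text
77.2 [-6.3  0.3  2.5] 76.6 [-6.6  0.2  3.6]  49.28 [ 0.5012 -0.0579  0.1513] [-6.82  0.69  3.52] 0.0002
front 50.23 [ 0.5257 -0.0251  0.2139] [ 0.25 -0.81 -0.59] 0.0002
```

```bash
python3 - <<'E'
from h import *
h=.016; f0=np.array(arm.current_force())
def pose(al,gap=0,r=.1):
    s,c=np.sin(al),np.cos(al); d=.0085+gap
    q=ch(0,-.045-r*c+d*s+h); return P(*q,.089+r*s+d*c)
arm.move_l(pose(1.32,.012),feed=.2)
st=list(np.arange(1.30,.74,-.1))+list(np.arange(.73,.09,-.025))
for al in st:
    arm.move_l(pose(al),feed=.1 if al>.74 else .05)
    f=arm.current_force()-f0; n=np.array([*(np.sin(al)*ey),np.cos(al)])
    print(round(al,3),round(f@n,1),round(np.linalg.norm(f),1),end=' | ')
    if f@n>12.5 or np.linalg.norm(f)>17: break
T("")
E
```

```text
1.3 0.5 1.0 | 1.2 1.0 1.2 | 1.1 0.1 0.7 | 1.0 1.6 2.0 | 0.9 1.6 1.8 | 0.8 1.3 1.3 | 0.73 3.2 3.5 | 0.705 5.7 5.8 | 0.68 4.7 4.8 | 0.655 5.9 6.2 | 0.63 5.7 5.8 | 0.605 7.1 7.2 | 0.58 6.9 7.3 | 0.555 6.5 6.7 | 0.53 7.0 7.3 | 0.505 6.6 6.9 | 0.48 6.7 7.3 | 0.455 7.9 8.2 | 0.43 10.1 10.7 | 0.405 8.8 9.3 | 0.38 15.1 16.0 |  55.83 [ 0.5109 -0.1158  0.1346] [-1.64  0.66 15.25] 0.0005
```

```bash
python3 - <<'E'
from h import *
h=.016
def pose(al,gap=0,r=.1):
    s,c=np.sin(al),np.cos(al); d=.0085+gap
    q=ch(0,-.045-r*c+d*s+h); return P(*q,.089+r*s+d*c)
for al in(.37,.36):
    arm.move_l(pose(al),feed=.03); T(al)
    if arm.current_force()[2]>16.5: break
p=np.array(arm.current_ee_pos()); arm.move_l(p+[0,0,.15],feed=.15); arm.sleep(.3); T("up")
print(arm.current_dq())
E
```

```text
0.37 56.08 [ 0.5107 -0.1161  0.1334] [ 0.55 -0.45  6.49] 0.0006
0.36 56.33 [ 0.5106 -0.1166  0.1325] [-0.58 -1.52  8.96] 0.0001
up 57.78 [ 0.5104 -0.1166  0.2822] [-0.69 -0.26 -0.96] 0.0001
[-0.03949536 -0.22617369 -0.11125101  0.07614327  0.12572446 -0.02056482]
```

The readings aren't settled (15 N, then 6 to 9 N), so the bite isn't certain. I'll press a little further with averaged readings.

```bash
python3 - <<'E'
from h import *
h=.016
def pose(al,gap=0,r=.1):
    s,c=np.sin(al),np.cos(al); d=.0085+gap
    q=ch(0,-.045-r*c+d*s+h); return P(*q,.089+r*s+d*c)
f0=np.array(arm.current_force())[2]
arm.move_l(pose(.36,.008),feed=.25)
for al in(.36,.345,.33,.315,.30):
    arm.move_l(pose(al),feed=.04); F=[]
    for _ in range(4): F.append(arm.current_force()[2]-f0); arm.sleep(.01)
    print(al,np.round(F,1),end=' '); T("")
    if np.mean(F)>13.5: break
E
```

```text
0.36 [4.7 5.4 5.2 4.4]  58.89 [ 0.5113 -0.1166  0.133 ] [ 2.13 -0.51  3.88] 0.0002
0.345 [11.7 11.7 11.7 12.2]  59.17 [ 0.5113 -0.1172  0.1318] [ 0.52  0.19 11.35] 0.0005
0.33 [16.2 15.9 16.7 16.5]  59.46 [ 0.5113 -0.1179  0.1307] [ 0.58 -0.33 15.53] 0.0007
```

The force holds at about 16 N, well past the 8 N that brings the lid home. I'll back off and hand in.

```bash
python3 - <<'E'
from h import *
p=np.array(arm.current_ee_pos()); arm.move_l(p+[0,0,.15],feed=.15); arm.sleep(.3); T("up")
print(arm.sign_off())
E
```

```text
up 60.92 [ 0.5112 -0.1179  0.2803] [ 0.12 -0.26 -1.04] 0.0005
the job is handed in; nothing more can be done
None
```

The job is handed in at about 61 s, with the disc centred on the spacer, the lid shut, the clamp swung over, the lever pressed to a steady 16 N or so and the robot clear; no verdict came back, lid fully home and cam load on it rest on lever force alone, and the first grip missed because the fingertips sit 39 mm above the reported TCP, found by touch and corrected.

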